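# Prop up a loaded skid with a pry bar and a packing block

## Robot

A 6-joint arm with a two-finger parallel gripper is mounted at the origin on a cart in front of the work surface, level with it; the furniture and walls round the work are solid. World frame = base frame: x ahead of the robot, y to its left, z up, the work surface at z = 0. Lengths are in mm, angles in rad, forces in N, time in s.
With the tool pointing down it reaches from about 325 to 900 mm from the base axis. Payload 6.1 kg.
Tool frame: the origin (TCP) lies at the very end of the fingers, on their centre line; the grasp point (between the pads) lies 19 mm behind it (grip_depth is the z of the grasp point in the tool frame, in mm); z points along the fingers, y is the direction in which the jaws open and shut (so a half turn about z gives the same grasp; the last joint's range is limited). The gripper opens to 87 mm and grips with 3 to 60 N. Pads are 19 mm wide; open, the fingers measure 117 mm over their backs; the gripper's body (75 mm by 190 mm) begins 51 mm behind the grasp point.
Start: joints at [-1.228, 0.22, 1.526, -0, 1.395, -0.126], TCP at [282.377, -557.565, 222.538] pointing down, gripper open.
Joint ranges: [-2.98, 2.98], [-0.91, 2.08], [0.09, 2.57], [-1.24, 4.39], [0.2, 2.65], [-2.68, 2.68]. Speed limits (rad/s): [2.57, 2.57, 3.01, 3.14, 3.14, 3.14].

## Interface

Orientations are given as a unit quaternion [w, x, y, z].
In Python, from workcell import * gives the robot as it stands. The module is installed in compiled form; this text tells all that it offers.
- The arm moves only by the tool step_arm, never from a script. Its argument "increments" is a list of rows, each a list of 2 entries, a list of its own where there are three numbers: the shift along the tool's x, y, z in m, then the turn about the tool's z in degrees. A call has 1 to 8 rows; each row shifts and turns the pose as measured when the row begins, along the tool's axes as they then stand; what a row does not reach is not made up. A row lasts 1/10 s, in which the tool goes at most 50 mm and 8.59 degrees, less where a joint would pass 70% of its speed; a pose out of reach is approached as far as the arm can. A call with a gripper value outside its range is refused whole. "grip" is the gripper's target within -1 to 1 (fully open at 1, half-way at 0, shut at -1), set as the call begins (left out, the last holds). The fingers move at their own pace and stop on an object; "newtons" is the grip in N (left out, the last holds). Time passes only in rows, so rows that do not move let the fingers close. It gives the time, the measured TCP pose, the force and the opening at its end, in the units of the state.
- read_state(): the state, without advancing time (a new reading comes with each control period).
- snapshot(name): name is "scene" or "top"; returns a dict with "pixels" (480x640x3 uint8, red, green, blue), "intrinsics" (3x3 intrinsics, pixels), "k1" (the pictures are not rectified: a ray, as slopes to the right and down, at radius r is drawn at 1 + k1 r^2 times it, then the intrinsics apply), "R" (3x3) and "t" (3): a world point X has camera coordinates R X + t. Camera axes: x right, y down, z forward; pixel columns grow to the right and rows downward; lengths in mm; the calibration is good to about 2 mm. A picture is of the moment at which its call begins. There is no depth.
- finish_job(): hands the job in, once; it reports no verdict.
The state is a dict: "clock": time; "joint_positions": joint angles; "qvel": joint speeds; "joint_torque": joint torques, N m; "tcp_pos": TCP position; "eef_rot": TCP orientation; "ft_force": force on the tool from outside, world axes, zero at the start; "ft_torque": the same for the moment, N m; "gripper_width": opening from 0.0 (shut) to 1.0 (fully open).
Only numpy, scipy, OpenCV 4.12 (cv2) and the standard library are available. Lean on these libraries where they do the work, as an engineer would, in place of code of your own. Each camera call takes 0.05 s, during which the arm holds its last target.

## Task

A strap has to go under the small wooden skid that carries two tea cartons. Take the pry bar by its wooden grip, push its nose over the fulcrum and under the skid's front edge and press the grip down so that the bar pries the edge up; the heavy bar stays down by itself while you slip the taller of the two wooden packing blocks under the raised front edge, standing as tall as it lies now. Then draw the bar back out so that the skid rests on the block, leaving the skid where it stands and never lifting or pushing it with the gripper.

Things in the scene. Friction and masses are not known exactly. Their poses are not given: they have to be found in the camera images.
- fulcrum: dark steel fulcrum block fixed to the table, base 46 x 64 mm. Origin on the table under the middle of its ridge; x points to the skid. The rounded ridge on top runs along y, 30 mm high; a cheek each side of it (gap 27 mm, 26 mm long in x, 45 mm high) guides the pry bar, whose tail rests on the table.
- pry_bar: loose steel bar, 0.6 kg, 230 x 20 mm, 8 mm thick (front 52 mm: 5 mm). x points to the nose, z up. Origin on the flat underside, 65 mm behind the nose tip, 165 mm ahead of the tail end. Mass centre 109 mm behind the origin. It starts drawn back: origin 55 mm behind the ridge. With the origin over the ridge the nose is about 30 mm under the skid; it goes in only tipped about 0.25 rad nose down.
- bar_grip (a point): centre of the bar's dark wooden grip (75 mm long, 22 mm wide, 24 mm high), 127.5 mm behind the bar's origin and 18 mm above its underside. Raising it tips the nose down about the ridge. Put fully down with the nose under the skid (tail on the table, 0.18 rad nose up), the bar holds the skid's front edge about 49 mm high by its own weight.
- bar_nose (a point): upper edge of the pry bar's nose tip.
- skid: loose wooden skid, two cartons fixed on it, 0.92 kg. Origin on the table under the deck's centre, x away from the fulcrum. Deck 150 (x) x 240 (y) x 10 mm, underside 32 mm high, front edge at x = -75 mm; runners 22 mm wide at y = -109 and +109 mm. Cartons 58 mm high, from 66 mm behind the front edge. The ridge is about 35 mm before the edge at about y = -55 mm; under the deck y = 0 to +90 mm is free.
- skid_edge (a point): middle of the front edge of the skid's deck, at its underside: 32 mm high at the start, about 42 mm when it rests on the block.
- shim: the taller plain wooden packing block, loose, 110 mm long (x), 32 mm wide (y), 40 mm high, 0.09 kg. Origin at the centre of its underside. Slip it in lengthwise along the skid's x, its first 35 to 40 mm under the deck, near y = +45 mm of the skid. A like block of only 18 mm height lies near it and is not wanted.

How it is judged (in metres and radians):
On the way, in this order (a step that is already met when the one before it is completed fails the run):
1. the pry bar holds the skid's front edge up, 41 mm or higher (height (world z) of skid_edge above 0.041 m and contact force between pry_bar and skid above 1 N), for 0.2 s.
2. the taller block stands under the front edge while the bar still holds the skid up (x of shim in the frame of skid between -0.12 and 0 m and y of shim in the frame of skid between -0.1 and 0.1 m and height (world z) of shim below 0.006 m and contact force between pry_bar and skid above 0.5 N), for 0.1 s.
At the end, for the whole second after the job is handed in: The skid's front edge rests on the taller block (pressing on it with more than 1 N, edge higher than 37 mm), the block stands on the table upright within 10 degrees, the pry bar is out from under the skid and does not touch it, the skid is within 40 mm of where it stood, and all is at rest (contact force between shim and skid above 1 N and height (world z) of skid_edge above 0.037 m and height (world z) of shim below 0.006 m and angle between shim's own z axis and vertical below 0.17 rad and contact force between pry_bar and skid below 0.1 N and x of bar_nose in the frame of skid below -0.07 m and distance of skid from where it was at the start of the episode below 0.04 m and linear speed of each of skid, shim below 0.02 m/s and linear speed of pry_bar below 0.05 m/s).
It fails at once if the gripper lifts or pushes the skid (more than 6 N) (contact force between the fingers and skid above 6 N).
It also fails if it takes over 72 s, if anything falls off the work surface, if the arm or the gripper's body presses on something with over 40 N, if the wrist force passes 120 N, or if a joint passes its speed limit or range.

## Working session

There is one attempt and no reset: what is moved stays moved. The work goes in short steps, Python scripts to look and compute and a tool call to move; the robot and the scene stay as the last step left them, time stands still between calls to the robot, and variables do not carry over. Pictures are saved under pics/ and viewed, and the job is handed in when it is done.

Besides the shell and the picture viewer there is one more tool, called after "Call:" by a JSON object that holds its "fn" and its "kwargs", one argument or row to a line. step_arm: Moves the arm, as the interface text tells. Its arguments: {"type":"object","properties":{"increments":{"type":"array"},"grip":{"type":"number"},"newtons":{"type":"number"}},"required":["increments"]}

```bash
mkdir -p pics
cat > h.py <<'E'
from workcell import *
import numpy as np, cv2
def snap(tag):
    d={}
    for n in("scene","top"):
        s=snapshot(n); d[n]=s
        cv2.imwrite(f"pics/{tag}_{n}.png",cv2.cvtColor(s["pixels"],cv2.COLOR_RGB2BGR))
    np.save(f"{tag}.npy",d,allow_pickle=True)
    return d
def load(tag): return np.load(f"{tag}.npy",allow_pickle=True).item()
def slope(s,u,v):
    K=np.array(s["intrinsics"],float); k=s["k1"]
    return cv2.undistortPoints(np.array([[[u,v]]],float),K,np.array([k,0,0,0,0],float))[0,0]
def ray(s,u,v):
    a=slope(s,u,v);R=np.array(s["R"]);t=np.array(s["t"])
    return -R.T@t, R.T@np.array([a[0],a[1],1.])
def plane(s,u,v,z):
    o,d=ray(s,u,v); return o+d*(z-o[2])/d[2]
def proj(s,X):
    R=np.array(s["R"],float);t=np.array(s["t"],float)
    K=np.array(s["intrinsics"],float)
    p,_=cv2.projectPoints(np.array(X,float).reshape(-1,3),cv2.Rodrigues(R)[0],t,K,np.array([s["k1"],0,0,0,0],float))
    return p[:,0]
def tri(s1,p1,s2,p2):
    o1,d1=ray(s1,*p1);o2,d2=ray(s2,*p2)
    A=np.c_[d1,-d2];l=np.linalg.lstsq(A,o2-o1,rcond=None)[0]
    a=o1+d1*l[0];b=o2+d2*l[1]
    return (a+b)/2,np.linalg.norm(a-b)
E
python3 - <<'E'
from h import *
d=snap("a")
for n in d: print(n,-np.array(d[n]["R"]).T@np.array(d[n]["t"]),d[n]["k1"],d[n]["R"])
print(read_state())
E
```

```text
scene [ 87.57707665 885.49969051 779.21475684] 0.04359926961651694 [[-0.85507364 -0.51830569  0.01443188]
 [-0.31542654  0.49788017 -0.80784989]
 [ 0.41152785 -0.69532334 -0.58921158]]
top [ 520.21087094   26.57276609 1016.57741069] -0.022763903134478552 [[-0.01947601 -0.99969062 -0.01547112]
 [-0.99497272  0.02089983 -0.09794118]
 [ 0.09823422  0.01348584 -0.99507194]]
{'clock': 0.1, 'joint_positions': array([-1.22810832e+00,  2.21126381e-01,  1.52751670e+00, -8.50033109e-06,
        1.39473196e+00, -1.26078089e-01]), 'qvel': array([ 1.16139069e-03,  7.77999418e-05, -1.02369948e-03,  1.01270903e-03,
       -5.44866989e-04,  2.20798249e-04]), 'joint_torque': array([ 5.83519122e-04, -4.95945454e+01, -3.88518906e+01,  7.00942171e-02,
        5.15374588e-02, -7.61388333e-05]), 'tcp_pos': array([ 282.17667301, -557.02733121,  221.54902551]), 'eef_rot': array([-8.85518360e-04,  9.72657249e-01,  2.32243584e-01, -1.00491244e-04]), 'ft_force': array([-0.58839085,  0.5279448 , -0.2377042 ]), 'ft_torque': array([-0.00240561, -0.04500199,  0.01640855]), 'gripper_width': 1.000161409817663}
```

View pics/a_scene.png

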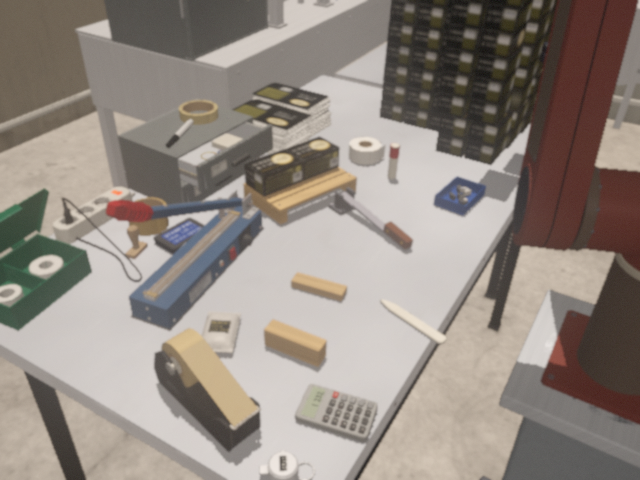

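View pics/a_top.png

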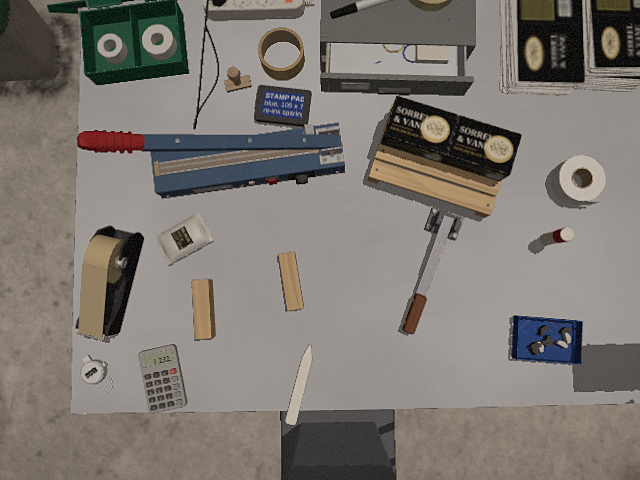

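The skid is at about (440,160) in the top view, the bar grip at (414,313), the fulcrum at about (443,222), the tall block at (203,309) and the low block at (290,281). I'll zoom in to measure corners.

Run:
```python
from h import *
d=load("a")
t=cv2.cvtColor(d["top"]["pixels"],cv2.COLOR_RGB2BGR); s=cv2.cvtColor(d["scene"]["pixels"],cv2.COLOR_RGB2BGR)
cv2.imwrite("pics/z1.png",cv2.resize(t[90:340,350:550],None,fx=2.4*1,fy=2.4,interpolation=cv2.INTER_CUBIC))
a=cv2.resize(t[240:350,180:320],None,fx=4,fy=4,interpolation=cv2.INTER_CUBIC)
cv2.imwrite("pics/z2.png",a)
cv2.imwrite("pics/z3.png",cv2.resize(s[130:370,235:435],None,fx=2.5,fy=2.5,interpolation=cv2.INTER_CUBIC))
```

```text
(no output)
```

View pics/z1.png

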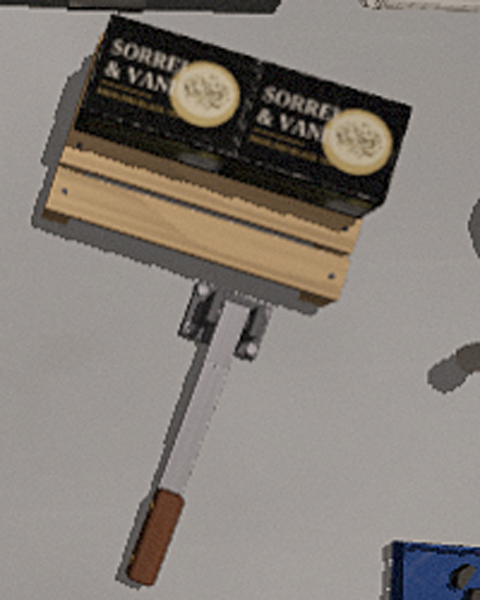

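View pics/z2.png

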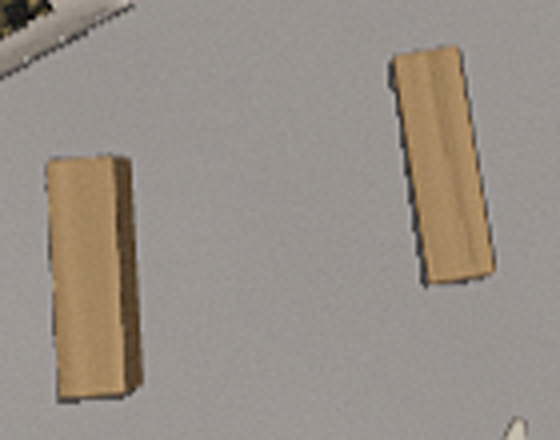

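View pics/z3.png

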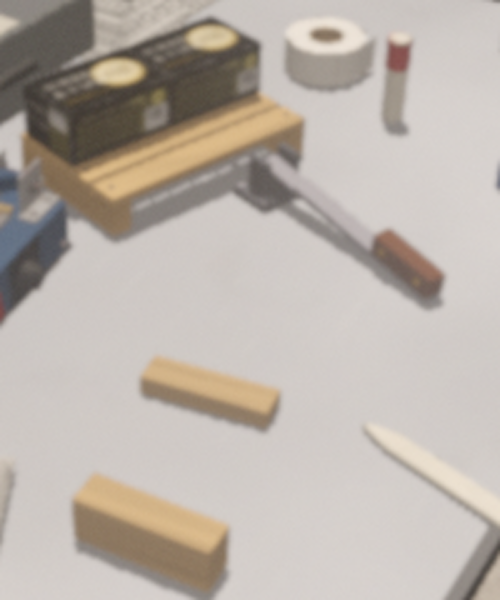

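Run:
```python
from h import *
d=load("a");T=d["top"];S=d["scene"]
f=lambda p,z:plane(T,350+p[0]/2.4,90+p[1]/2.4,z)
L=f((44,212),42);R=f((338,302),42);BL=f((112,14),100);BR=f((411,107),100)
print("skid corners",L,R,np.linalg.norm(L-R)); e=(L-R)/np.linalg.norm(L-R); x=np.array([e[1],-e[0],0]);
print("skid yaw",np.arctan2(x[1],x[0]))
fc=np.r_[(L+R)[:2]/2,0]; so=fc+75*x; print("front mid",fc,"skid origin",so)
print("carton back len",np.linalg.norm(BL-BR),"depth from front",(BL-L)@x)
g=[f(p,35) for p in((156,488),(186,494))]; h=[f(p,30) for p in((155,586),(127,578))]
for q in g+h: print("grip",q)
gc=np.mean(g+h,0);ax=(np.mean(g,0)-np.mean(h,0));print(gc,np.linalg.norm(ax),"yaw",np.arctan2(ax[1],ax[0]))
rc=(gc-fc)@x,(gc-fc)@e;print("grip in skid front frame",rc)
f2=lambda p,z:plane(T,180+p[0]/4,240+p[1]/4,z)
b=[f2(p,40) for p in((47,158),(112,156),(125,397),(60,398))]
for q in b: print("blk",q)
bc=np.mean(b,0);ax=(b[0]+b[1]-b[2]-b[3])/2;print(bc,np.linalg.norm(ax),np.linalg.norm(b[0]-b[1]),"yaw",np.arctan2(ax[1],ax[0]))
b=[f2(p,18) for p in((393,58),(461,46),(495,270),(428,284))];print("low",np.mean(b,0),np.linalg.norm(b[0]-b[3]))
# scene check
f3=lambda p,z:plane(S,235+p[0]/2.5,130+p[1]/2.5,z)
for q in((75,498),(97,474),(228,527),(206,556)): print("blk scene",f3(q,40))
print("skid L scene",f3((115,203),42),f3((303,120),42))
print("grip scene",f3((390,230),35),f3((375,245),35),f3((442,268),30),f3((428,283),30))
```

```text
skid corners [726.90126685 -58.0362262   42.        ] [ 650.93720028 -284.1131261    42.        ] 238.4980169238793
skid yaw -0.32415748743350403
front mid [ 688.91923356 -171.07467615    0.        ] skid origin [ 760.01318944 -194.96294602    0.        ]
carton back len 232.15548687929476 depth from front 146.23827353507974
grip [ 510.18276724 -138.70325487   35.        ]
grip [ 505.11225442 -161.63697456   35.        ]
grip [ 435.08381167 -136.04459216   30.        ]
grip [ 441.5978715  -114.71831821   30.        ]
[ 472.99417621 -137.77578495   32.5       ] 73.77595843189732 yaw -0.3434880879135969
grip in skid front frame (np.float64(-215.28559200203986), np.float64(-37.209681878298454))
blk [543.78461388 275.10870147  40.        ]
blk [544.13509757 244.72650576  40.        ]
blk [433.46594807 238.75442552  40.        ]
blk [433.49713043 268.8112367   40.        ]
[488.72069749 256.85021736  40.        ] 110.64851487917164 30.384217205110485 yaw 0.05547223049531001
low [537.87566189  91.72997251  18.        ] 108.0263075294145
blk scene [540.28478339 276.79163006  40.        ]
blk scene [540.86038453 248.5713584   40.        ]
blk scene [435.15758461 244.21988832  40.        ]
blk scene [434.18542229 275.3897062   40.        ]
skid L scene [724.64410504 -50.98581555  42.        ] [ 651.09408382 -275.85334518   42.        ]
grip scene [ 499.15299622 -154.91788491   35.        ] [ 500.25876227 -126.3371676    35.        ] [ 438.60034049 -132.47735218   30.        ] [ 439.83255011 -105.57079241   30.        ]
```

Run:
```python
from h import *
d=load("a");T=d["top"];S=d["scene"]
t=cv2.cvtColor(T["pixels"],cv2.COLOR_RGB2BGR);s=cv2.cvtColor(S["pixels"],cv2.COLOR_RGB2BGR)
cv2.imwrite("pics/z4.png",np.hstack([cv2.resize(t[200:245,420:470],(400,360),interpolation=cv2.INTER_CUBIC),cv2.resize(s[175:225,320:370],(360,360),interpolation=cv2.INTER_CUBIC)]))
```

```text
(no output)
```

View pics/z4.png

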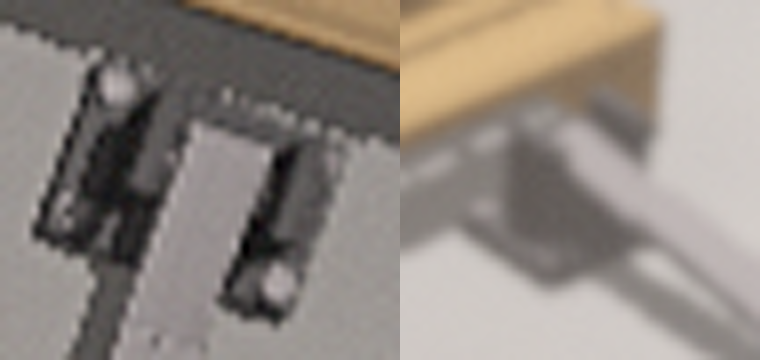

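Run:
```python
from h import *
d=load("a");T=d["top"];S=d["scene"]
f=lambda p,z:plane(T,420+p[0]/8,200+p[1]/8,z)
c=[f(p,4) for p in((37,238),(95,52),(345,148),(277,322))]
for q in c: print(q)
print(np.mean(c,0), [np.linalg.norm(c[i]-c[i-1]) for i in range(4)])
a=c[1]-c[0]+c[2]-c[3];print("yaw",np.arctan2(a[1],a[0]))
for p in((232,130),(190,120),(278,142),(165,355)): print("nose",f(p,45), )
```

```text
[ 631.62789237 -167.04347084    4.        ]
[ 676.70987851 -182.89788149    4.        ]
[ 651.96008822 -242.35648961    4.        ]
[ 610.05151858 -224.01079704    4.        ]
[ 642.58734442 -204.07715975    4.        ] [np.float64(60.916468718333014), np.float64(47.78857406332879), np.float64(64.40402316460644), np.float64(45.74814362756523)]
yaw -0.37458496470523445
nose [ 651.39307908 -205.44625366   45.        ]
nose [ 653.94219668 -195.80349263   45.        ]
nose [ 648.35782164 -215.99141815   45.        ]
nose [ 599.30307802 -187.67243612   45.        ]
```

```bash
cat > go.py <<'E'
import sys
from h import *
# usage: go.py x y z yaw_rad  -> needed tool shifts (yaw = world yaw of tool x)
st=read_state();w,a,b,c=st["eef_rot"]
from scipy.spatial.transform import Rotation as Ro
R=Ro.from_quat([a,b,c,w]).as_matrix();p=np.array(st["tcp_pos"])
yaw=np.arctan2(R[1,0],R[0,0])
print("t",round(st["clock"],2),"tcp",p.round(1),"yaw",round(yaw,3),"F",np.round(st["ft_force"],1),"w",round(st["gripper_width"]*87,1),"j6",round(st["joint_positions"][5],2),"tilt",round(np.degrees(np.arccos(-R[2,2])),2))
if len(sys.argv)>4:
    x,y,z,t=map(float,sys.argv[1:5]); 
    print("tool shift mm",(R.T@(np.array([x,y,z])-p)).round(1),"turn deg",round(-np.degrees((t-yaw+np.pi)%(2*np.pi)-np.pi),2))
E
python3 go.py 459 -132 120 -0.355
```

```text
t 0.1 tcp [ 282.2 -557.   221.5] yaw 0.469 F [-0.6  0.5 -0.2] w 87.0 j6 -0.13 tilt 0.1
tool shift mm [ 349.7 -299.1  102.2] turn deg 47.2
```

Call:
{"fn": "step_arm", "kwargs": {
  "increments": [
    [[0.035,-0.03,0],0],
    [[0.035,-0.03,0],0],
    [[0.035,-0.03,0],0],
    [[0.035,-0.03,0],0],
    [[0.035,-0.03,0],0],
    [[0.035,-0.03,0],0],
    [[0.035,-0.03,0],0],
    [[0.035,-0.03,0],0]
  ],
  "grip": 1
}}

```text
clock: 0.9
tcp_pos: [424.2, -208.1, 217.0]
eef_rot: [-0.004, 0.974, 0.227, -0.001]
ft_force: [1.5, -1.5, 0.0]
gripper_width: 1.0
```

```bash
python3 go.py 459 -132 120 -0.355
```

```text
t 0.9 tcp [ 424.2 -208.1  217. ] yaw 0.458 F [ 1.5 -1.5  0. ] w 87.0 j6 0.49 tilt 0.45
tool shift mm [ 65.  -52.1  97.3] turn deg 46.57
```

Call:
{"fn": "step_arm", "kwargs": {
  "increments": [
    [[0.032,-0.026,0.02],0],
    [[0.032,-0.026,0.02],0],
    [[0,0,0.01],8],
    [[0,0,0.01],8],
    [[0,0,0.01],8],
    [[0,0,0.01],8],
    [[0,0,0],8],
    [[0,0,0],6]
  ]
}}

```text
clock: 1.7
tcp_pos: [459.0, -120.2, 132.1]
eef_rot: [-0.004, 0.983, -0.181, -0.004]
ft_force: [0.4, -0.2, 0.2]
gripper_width: 0.998
```

```bash
python3 go.py 459 -132 60 -0.355
```

```text
t 1.7 tcp [ 459.  -120.2  132.1] yaw -0.364 F [ 0.4 -0.2  0.2] w 86.9 j6 1.51 tilt 0.67
tool shift mm [ 4.9 11.5 72. ] turn deg -0.51
```

Call:
{"fn": "step_arm", "kwargs": {
  "increments": [
    [[0.005,0.011,0.03],-0.5],
    [[0,0,0.03],0],
    [[0,0,0.008],0],
    [[0,0,0],0]
  ]
}}

```text
clock: 2.1
tcp_pos: [459.3, -131.7, 62.2]
eef_rot: [-0.004, 0.984, -0.178, -0.004]
ft_force: [-0.4, -0.1, 0.8]
gripper_width: 1.002
```

```bash
python3 go.py 459 -132 6 -0.355
python3 - <<'E'
from h import *
d=snap("b")
t=cv2.cvtColor(d["top"]["pixels"],cv2.COLOR_RGB2BGR);s=cv2.cvtColor(d["scene"]["pixels"],cv2.COLOR_RGB2BGR)
cv2.imwrite("pics/b_z.png",np.hstack([cv2.resize(t[190:350,360:520],(400,400),interpolation=cv2.INTER_CUBIC),cv2.resize(s[150:310,300:460],(400,400),interpolation=cv2.INTER_CUBIC)]))
E
```

```text
t 2.1 tcp [ 459.3 -131.7   62.2] yaw -0.358 F [-0.4 -0.1  0.8] w 87.1 j6 1.48 tilt 0.66
tool shift mm [ 0.4  0.7 56.2] turn deg -0.16
```

View pics/b_z.png

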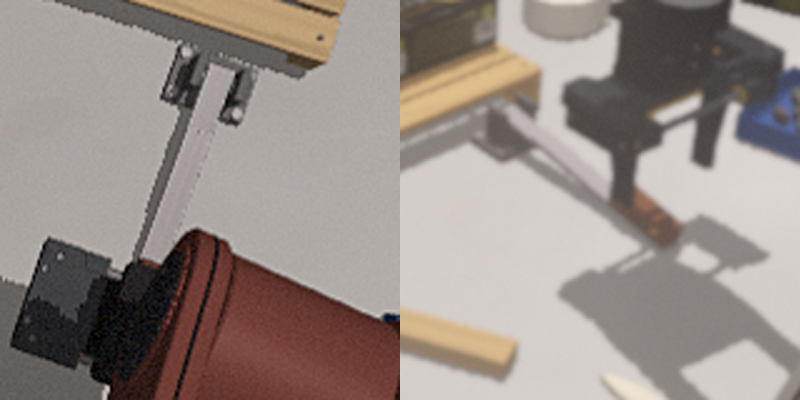

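Run:
```python
from h import *
d=load("b")
y=np.array([np.sin(-.358),-np.cos(-.358),0])
p=np.array([459.3,-131.7,62.2])
q=proj(d["scene"],[p,p+50*y,p-50*y,[459,-132,32]]); print((q-[300,150])*2.5+[400,0])
```

```text
[[661.11284402 180.5155969 ]
 [701.47989724 161.21432683]
 [619.17151628 200.57445629]
 [657.89018803 209.12477852]]
```

Call:
{"fn": "step_arm", "kwargs": {
  "increments": [
    [[0,0,0.025],0],
    [[0,0,0.02],0],
    [[0,0,0.01],0],
    [[0,0,0],0]
  ]
}}

```text
clock: 2.6
tcp_pos: [465.7, -133.8, 13.7]
eef_rot: [-0.002, 0.984, -0.177, 0.003]
ft_force: [-0.1, 0.1, -0.1]
gripper_width: 0.997
```

Call:
{"fn": "step_arm", "kwargs": {
  "increments": [
    [[0,0,0],0],
    [[0,0,0],0],
    [[0,0,0],0],
    [[0,0,0],0],
    [[0,0,0],0],
    [[0,0,0],0],
    [[0,0,0],0]
  ],
  "grip": -1,
  "newtons": 10
}}

```text
clock: 3.3
tcp_pos: [469.2, -135.3, 18.6]
eef_rot: [-0.001, 0.984, -0.177, 0.006]
ft_force: [0.3, -0.0, -0.2]
gripper_width: 0.45
```

```bash
python3 go.py 459 -132 6 -0.355
```

```text
t 3.3 tcp [ 469.2 -135.3   18.6] yaw -0.356 F [ 0.3 -0.  -0.2] w 39.1 j6 1.48 tilt 0.73
tool shift mm [-10.8   0.5  12.4] turn deg -0.07
```

Call:
{"fn": "step_arm", "kwargs": {
  "increments": [
    [[-0.006,0,0.007],0],
    [[-0.006,0,0.006],0]
  ],
  "grip": -0.3
}}

```text
clock: 3.5
tcp_pos: [458.7, -131.5, 5.5]
eef_rot: [-0.001, 0.984, -0.177, 0.007]
ft_force: [-0.1, 0.4, -0.5]
gripper_width: 0.364
```

```bash
python3 go.py 459 -132 6 -0.355
```

```text
t 3.5 tcp [ 458.7 -131.5    5.5] yaw -0.356 F [-0.1  0.4 -0.5] w 31.6 j6 1.47 tilt 0.85
tool shift mm [ 0.5  0.4 -0.5] turn deg -0.07
```

Call:
{"fn": "step_arm", "kwargs": {
  "increments": [
    [[0,0,0],0],
    [[0,0,0],0]
  ]
}}

```text
clock: 3.7
tcp_pos: [456.1, -130.2, 3.5]
eef_rot: [-0.001, 0.984, -0.177, 0.005]
ft_force: [-1.0, -0.0, 0.3]
gripper_width: 0.351
```

```bash
python3 go.py 459 -132 6 -0.355
```

```text
t 3.7 tcp [ 456.1 -130.2    3.5] yaw -0.356 F [-1.  -0.   0.3] w 30.6 j6 1.47 tilt 0.64
tool shift mm [ 3.3  0.6 -2.5] turn deg -0.07
```

Call:
{"fn": "step_arm", "kwargs": {
  "increments": [
    [[0.002,0,-0.001],0],
    [[0,0,0],0],
    [[0,0,0],0],
    [[0,0,0],0]
  ],
  "grip": -1,
  "newtons": 10
}}

```text
clock: 4.1
tcp_pos: [458.1, -130.9, 4.6]
eef_rot: [-0.002, 0.984, -0.177, 0.005]
ft_force: [-0.1, -0.8, -0.9]
gripper_width: 0.252
```

```bash
python3 go.py 459 -132 6 -0.355
```

```text
t 4.1 tcp [ 458.1 -130.9    4.6] yaw -0.357 F [-0.1 -0.8 -0.9] w 21.9 j6 1.47 tilt 0.62
tool shift mm [ 1.2  0.7 -1.4] turn deg -0.1
```

Call:
{"fn": "step_arm", "kwargs": {
  "increments": [
    [[0.0,0,-0.01],0],
    [[0.0,0,-0.012],0],
    [[0.001,0,-0.012],0],
    [[0.001,0,-0.012],0]
  ]
}}

```text
clock: 4.5
tcp_pos: [456.2, -130.2, 50.8]
eef_rot: [-0.002, 0.984, -0.177, 0.001]
ft_force: [0.8, -0.1, -4.8]
gripper_width: 0.254
```

```bash
python3 go.py 462 -132.5 50 -0.357;  python3 - <<'E'
from h import *
d=snap("c")
t=cv2.cvtColor(d["top"]["pixels"],cv2.COLOR_RGB2BGR);s=cv2.cvtColor(d["scene"]["pixels"],cv2.COLOR_RGB2BGR)
cv2.imwrite("pics/c_z.png",np.hstack([cv2.resize(t[190:350,360:520],(400,400),interpolation=cv2.INTER_CUBIC),cv2.resize(s[150:310,300:460],(400,400),interpolation=cv2.INTER_CUBIC)]))
E
```

```text
t 4.5 tcp [ 456.2 -130.2   50.8] yaw -0.356 F [ 0.8 -0.1 -4.8] w 22.1 j6 1.48 tilt 0.32
tool shift mm [6.3 0.1 0.8] turn deg 0.04
```

View pics/c_z.png

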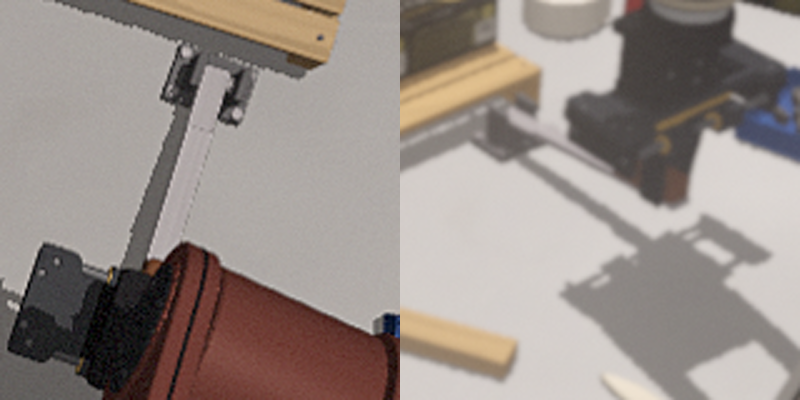

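Call:
{"fn": "step_arm", "kwargs": {
  "increments": [
    [[0.004,0,-0.012],0],
    [[0.004,0,-0.012],0],
    [[0.004,0,-0.006],0],
    [[0,0,0],0]
  ]
}}

```text
clock: 5.0
tcp_pos: [470.2, -135.8, 85.5]
eef_rot: [-0.002, 0.984, -0.177, 0.004]
ft_force: [0.1, 0.3, -5.0]
gripper_width: 0.258
```

```bash
python3 go.py 519 -154.5 67 -0.357;  python3 - <<'E'
from h import *
d=snap("d")
t=cv2.cvtColor(d["top"]["pixels"],cv2.COLOR_RGB2BGR);s=cv2.cvtColor(d["scene"]["pixels"],cv2.COLOR_RGB2BGR)
cv2.imwrite("pics/d_z.png",np.hstack([cv2.resize(t[190:290,400:500],(400,400),interpolation=cv2.INTER_CUBIC),cv2.resize(s[150:250,310:410],(400,400),interpolation=cv2.INTER_CUBIC)]))
E
```

```text
t 5.0 tcp [ 470.2 -135.8   85.5] yaw -0.356 F [ 0.1  0.3 -5. ] w 22.4 j6 1.48 tilt 0.5
tool shift mm [52.1  0.6 18.8] turn deg 0.04
```

View pics/d_z.png

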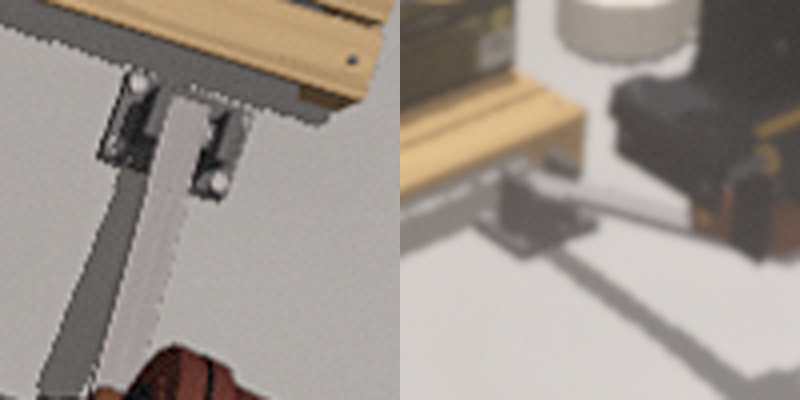

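Call:
{"fn": "step_arm", "kwargs": {
  "increments": [
    [[0.008,0,0.001],0],
    [[0.008,0,0.002],0],
    [[0.008,0,0.002],0],
    [[0.004,0,0.002],0],
    [[0,0,0],0]
  ]
}}

```text
clock: 5.6
tcp_pos: [497.0, -145.6, 75.0]
eef_rot: [-0.002, 0.984, -0.177, 0.002]
ft_force: [-0.2, -0.4, -4.3]
gripper_width: 0.251
```

```bash
python3 go.py 522 -155.5 70 -0.357;  python3 - <<'E'
from h import *
d=snap("e")
t=cv2.cvtColor(d["top"]["pixels"],cv2.COLOR_RGB2BGR);s=cv2.cvtColor(d["scene"]["pixels"],cv2.COLOR_RGB2BGR)
cv2.imwrite("pics/e_z.png",np.hstack([cv2.resize(t[190:290,400:500],(400,400),interpolation=cv2.INTER_CUBIC),cv2.resize(s[150:250,310:410],(400,400),interpolation=cv2.INTER_CUBIC)]))
E
```

```text
t 5.6 tcp [ 497.  -145.6   75. ] yaw -0.356 F [-0.2 -0.4 -4.3] w 21.8 j6 1.48 tilt 0.34
tool shift mm [26.9  0.6  5. ] turn deg 0.03
```

View pics/e_z.png

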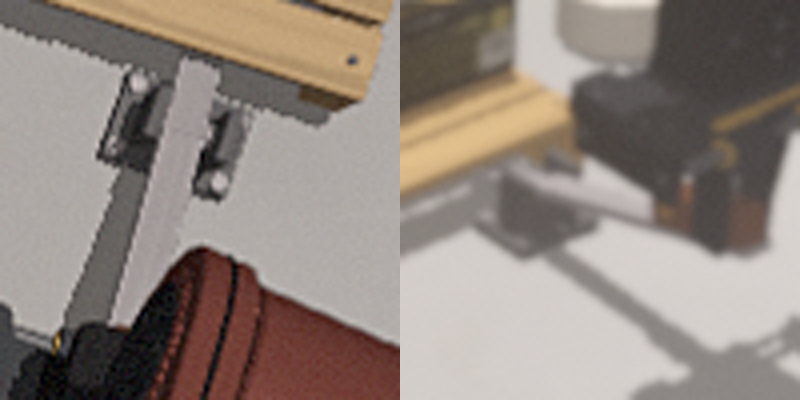

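Call:
{"fn": "step_arm", "kwargs": {
  "increments": [
    [[0.006,0,0.001],0],
    [[0.006,0,0.0015],0],
    [[0.005,0,0.001],0],
    [[0,0,0],0]
  ]
}}

```text
clock: 6.1
tcp_pos: [513.3, -151.5, 71.2]
eef_rot: [-0.002, 0.984, -0.177, 0.001]
ft_force: [-0.2, -0.3, -4.5]
gripper_width: 0.254
```

```bash
python3 go.py 522 -155.5 68 -0.357;  python3 - <<'E'
from h import *
d=snap("f")
t=cv2.cvtColor(d["top"]["pixels"],cv2.COLOR_RGB2BGR);s=cv2.cvtColor(d["scene"]["pixels"],cv2.COLOR_RGB2BGR)
cv2.imwrite("pics/f_z.png",np.hstack([cv2.resize(t[190:290,400:500],(400,400),interpolation=cv2.INTER_CUBIC),cv2.resize(s[150:250,310:410],(400,400),interpolation=cv2.INTER_CUBIC)]))
E
```

```text
t 6.1 tcp [ 513.3 -151.5   71.2] yaw -0.356 F [-0.2 -0.3 -4.5] w 22.1 j6 1.49 tilt 0.32
tool shift mm [9.6 0.7 3.2] turn deg 0.03
```

View pics/f_z.png

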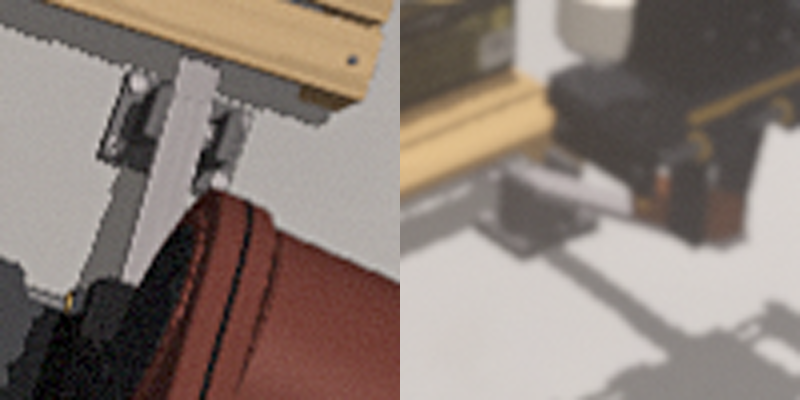

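Call:
{"fn": "step_arm", "kwargs": {
  "increments": [
    [[0.005,0,0.001],0],
    [[0.004,0,0.001],0],
    [[0,0,0],0],
    [[0,0,0],0]
  ]
}}

```text
clock: 6.6
tcp_pos: [521.6, -154.6, 69.0]
eef_rot: [-0.003, 0.984, -0.177, 0.001]
ft_force: [-0.1, 0.0, -5.7]
gripper_width: 0.253
```

```bash
python3 go.py 522 -155.5 68 -0.357
```

```text
t 6.6 tcp [ 521.6 -154.6   69. ] yaw -0.356 F [-0.1  0.  -5.7] w 22.0 j6 1.49 tilt 0.31
tool shift mm [0.7 0.8 1. ] turn deg 0.04
```

Call:
{"fn": "step_arm", "kwargs": {
  "increments": [
    [[-0.003,0,0.009],0],
    [[-0.002,0,0.009],0],
    [[-0.001,0,0.009],0],
    [[-0.001,0,0.008],0],
    [[0,0,0.003],0]
  ]
}}

```text
clock: 7.1
tcp_pos: [515.2, -152.1, 28.9]
eef_rot: [-0.002, 0.984, -0.177, 0.002]
ft_force: [-1.2, 0.2, -1.2]
gripper_width: 0.251
```

```bash
python3 go.py 511.5 -150.9 5 -0.357
```

```text
t 7.1 tcp [ 515.2 -152.1   28.9] yaw -0.356 F [-1.2  0.2 -1.2] w 21.8 j6 1.49 tilt 0.34
tool shift mm [-4.   0.3 23.9] turn deg 0.05
```

Call:
{"fn": "step_arm", "kwargs": {
  "increments": [
    [[-0.001,0,0.006],0],
    [[-0.001,0,0.006],0],
    [[-0.001,0,0.005],0],
    [[0,0,0.001],0],
    [[0,0,0],0]
  ]
}}

```text
clock: 7.6
tcp_pos: [514.6, -151.9, 10.4]
eef_rot: [-0.002, 0.984, -0.177, 0.004]
ft_force: [0.7, -0.7, -2.0]
gripper_width: 0.25
```

```bash
python3 go.py 511.5 -150.9 5 -0.357;  python3 - <<'E'
from h import *
d=snap("g")
t=cv2.cvtColor(d["top"]["pixels"],cv2.COLOR_RGB2BGR);s=cv2.cvtColor(d["scene"]["pixels"],cv2.COLOR_RGB2BGR)
cv2.imwrite("pics/g_z.png",np.hstack([cv2.resize(t[90:290,350:550],(400,400),interpolation=cv2.INTER_CUBIC),cv2.resize(s[130:270,230:370],(400,400),interpolation=cv2.INTER_CUBIC)]))
E
```

```text
t 7.6 tcp [ 514.6 -151.9   10.4] yaw -0.356 F [ 0.7 -0.7 -2. ] w 21.8 j6 1.49 tilt 0.53
tool shift mm [-3.3  0.2  5.4] turn deg 0.05
```

View pics/g_z.png

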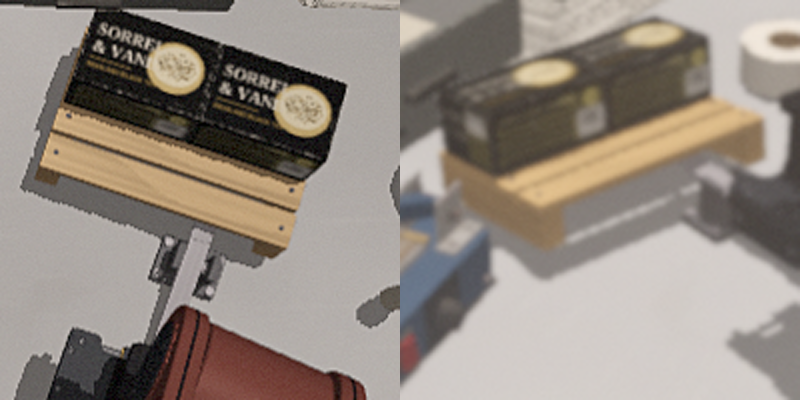

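Call:
{"fn": "step_arm", "kwargs": {
  "increments": [
    [[-0.001,0,0.003],0],
    [[-0.001,0,0.002],0],
    [[0,0,0.001],0],
    [[0,0,0],0]
  ]
}}

```text
clock: 8.1
tcp_pos: [514.8, -152.0, 8.0]
eef_rot: [-0.001, 0.984, -0.177, 0.006]
ft_force: [1.6, -0.7, -2.2]
gripper_width: 0.257
```

Call:
{"fn": "step_arm", "kwargs": {
  "increments": [
    [[0,0,0],0],
    [[0,0,0],0],
    [[0,0,0],0],
    [[0,0,0],0]
  ],
  "grip": 1
}}

```text
clock: 8.5
tcp_pos: [514.0, -151.6, 7.5]
eef_rot: [-0.001, 0.984, -0.177, 0.006]
ft_force: [-0.2, 0.1, -0.1]
gripper_width: 0.528
```

```bash
python3 go.py 511.5 -150.9 5 -0.357
```

```text
t 8.5 tcp [ 514.  -151.6    7.5] yaw -0.356 F [-0.2  0.1 -0.1] w 45.9 j6 1.49 tilt 0.65
tool shift mm [-2.7  0.2  2.5] turn deg 0.06
```

Call:
{"fn": "step_arm", "kwargs": {
  "increments": [
    [[0,0,-0.005],0],
    [[0,0,-0.02],0],
    [[0,0,-0.04],0],
    [[0,0,-0.045],0],
    [[0,0,-0.03],0]
  ]
}}

```text
clock: 9.0
tcp_pos: [507.7, -149.6, 146.4]
eef_rot: [-0.003, 0.984, -0.177, -0.001]
ft_force: [0.5, -1.0, -0.4]
gripper_width: 0.963
```

```bash
python3 go.py 464 255.5 120 0.055;  python3 - <<'E'
from h import *
d=snap("i")
t=cv2.cvtColor(d["top"]["pixels"],cv2.COLOR_RGB2BGR);s=cv2.cvtColor(d["scene"]["pixels"],cv2.COLOR_RGB2BGR)
cv2.imwrite("pics/i_z.png",np.hstack([cv2.resize(t[90:290,350:550],(400,400),interpolation=cv2.INTER_CUBIC),cv2.resize(s[130:270,230:370],(400,400),interpolation=cv2.INTER_CUBIC)]))
E
```

```text
t 9.0 tcp [ 507.7 -149.6  146.4] yaw -0.356 F [ 0.5 -1.  -0.4] w 83.8 j6 1.49 tilt 0.39
tool shift mm [-182.1 -364.3   29.2] turn deg -23.56
```

View pics/i_z.png

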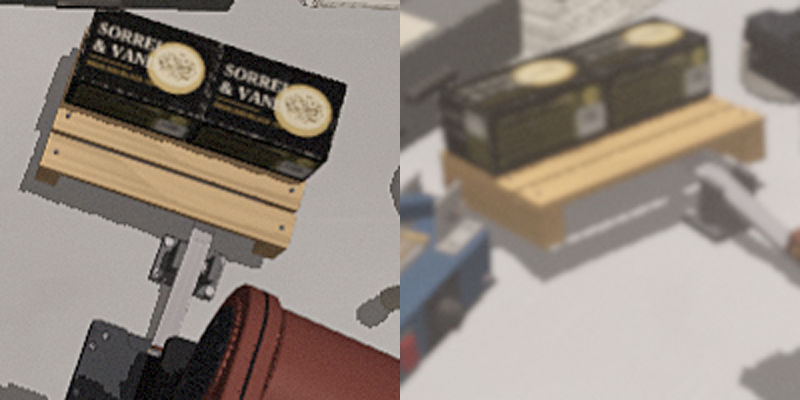

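Call:
{"fn": "step_arm", "kwargs": {
  "increments": [
    [[-0.021,-0.043,0],0],
    [[-0.021,-0.043,0],0],
    [[-0.021,-0.043,0],0],
    [[-0.021,-0.043,0],0],
    [[-0.021,-0.043,0],0],
    [[-0.021,-0.043,0],0],
    [[-0.021,-0.043,0],0],
    [[-0.02,-0.04,0],0]
  ]
}}

```text
clock: 9.9
tcp_pos: [472.1, 233.5, 147.6]
eef_rot: [-0.001, 0.983, -0.183, 0.003]
ft_force: [1.8, -0.4, -0.9]
gripper_width: 0.998
```

Call:
{"fn": "step_arm", "kwargs": {
  "increments": [
    [[0,0,0],-8],
    [[0,0,0],-8],
    [[0,0,0],-7],
    [[0,0,0],0]
  ]
}}

```text
clock: 10.3
tcp_pos: [467.5, 240.8, 144.0]
eef_rot: [-0.0, 1.0, 0.028, 0.001]
ft_force: [-0.2, -0.1, 0.6]
gripper_width: 1.003
```

```bash
python3 go.py 464 255.5 60 0.055
```

```text
t 10.3 tcp [467.5 240.8 144. ] yaw 0.056 F [-0.2 -0.1  0.6] w 87.2 j6 1.84 tilt 0.08
tool shift mm [ -2.8 -14.9  84. ] turn deg 0.05
```

Call:
{"fn": "step_arm", "kwargs": {
  "increments": [
    [[-0.003,-0.015,0.03],0],
    [[0,0,0.03],0],
    [[0,0,0.015],0],
    [[0,0,0],0]
  ]
}}

```text
clock: 10.7
tcp_pos: [463.7, 255.6, 66.1]
eef_rot: [-0.0, 1.0, 0.02, 0.001]
ft_force: [-0.0, -0.8, 0.7]
gripper_width: 0.998
```

```bash
python3 go.py 464 255.5 8 0.055;  python3 - <<'E'
from h import *
d=snap("j")
t=cv2.cvtColor(d["top"]["pixels"],cv2.COLOR_RGB2BGR);s=cv2.cvtColor(d["scene"]["pixels"],cv2.COLOR_RGB2BGR)
cv2.imwrite("pics/j_z.png",np.hstack([cv2.resize(t[230:390,130:290],(400,400),interpolation=cv2.INTER_CUBIC),cv2.resize(s[270:430,230:390],(400,400),interpolation=cv2.INTER_CUBIC)]))
E
```

```text
t 10.7 tcp [463.7 255.6  66.1] yaw 0.041 F [-0.  -0.8  0.7] w 86.9 j6 1.89 tilt 0.11
tool shift mm [ 0.2  0.1 58.1] turn deg -0.81
```

View pics/j_z.png

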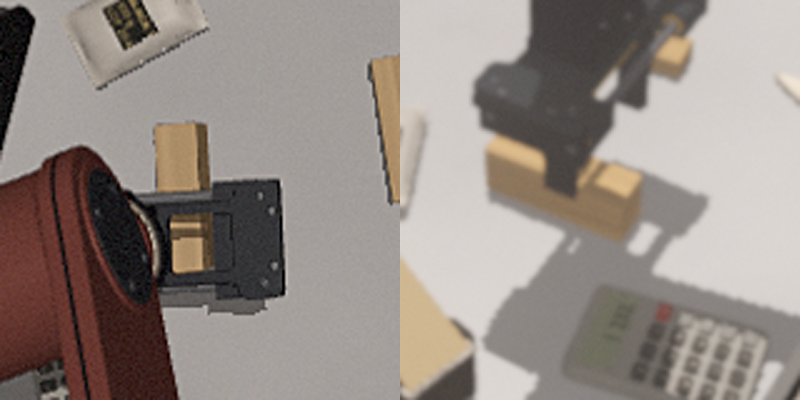

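Call:
{"fn": "step_arm", "kwargs": {
  "increments": [
    [[0,0,0.025],-0.8],
    [[0,0,0.02],0],
    [[0,0,0.006],0],
    [[0,0,0.002],0],
    [[0,0,0],0]
  ]
}}

```text
clock: 11.3
tcp_pos: [471.9, 257.6, 21.4]
eef_rot: [-0.003, 1.0, 0.025, 0.008]
ft_force: [-0.5, -0.4, 0.9]
gripper_width: 0.999
```

```bash
python3 go.py 464 255.5 8 0.055
```

```text
t 11.3 tcp [471.9 257.6  21.4] yaw 0.05 F [-0.5 -0.4  0.9] w 86.9 j6 1.87 tilt 1.01
tool shift mm [-8.2  1.8 13.3] turn deg -0.29
```

Call:
{"fn": "step_arm", "kwargs": {
  "increments": [
    [[0,0,0.001],0],
    [[0,0,0.0005],0],
    [[0,0,0],0],
    [[0,0,0],0],
    [[0,0,0],0],
    [[0,0,0],0]
  ],
  "grip": -1,
  "newtons": 25
}}

```text
clock: 11.9
tcp_pos: [474.6, 258.6, 23.7]
eef_rot: [-0.004, 1.0, 0.025, 0.011]
ft_force: [0.2, -0.7, -0.1]
gripper_width: 0.541
```

```bash
python3 go.py 464 255.5 8 0.055
```

```text
t 11.9 tcp [474.6 258.6  23.7] yaw 0.049 F [ 0.2 -0.7 -0.1] w 47.0 j6 1.87 tilt 1.36
tool shift mm [-11.1   2.7  15.5] turn deg -0.32
```

Call:
{"fn": "step_arm", "kwargs": {
  "increments": [
    [[-0.006,0.002,0.008],0],
    [[-0.005,0.001,0.005],0],
    [[0,0,0],0],
    [[0,0,0],0]
  ],
  "grip": 0
}}

```text
clock: 12.3
tcp_pos: [462.2, 254.6, 8.5]
eef_rot: [-0.003, 1.0, 0.025, 0.011]
ft_force: [0.2, 0.7, 0.4]
gripper_width: 0.504
```

```bash
python3 go.py 464 255.5 8 0.055
```

```text
t 12.3 tcp [462.2 254.6   8.5] yaw 0.049 F [0.2 0.7 0.4] w 43.8 j6 1.88 tilt 1.27
tool shift mm [ 1.9 -0.8  0.6] turn deg -0.32
```

Call:
{"fn": "step_arm", "kwargs": {
  "increments": [
    [[0.001,-0.0005,0],0],
    [[0,0,0],0],
    [[0,0,0],0],
    [[0,0,0],0],
    [[0,0,0],0]
  ],
  "grip": -1,
  "newtons": 25
}}

```text
clock: 12.8
tcp_pos: [463.4, 255.2, 8.6]
eef_rot: [-0.003, 1.0, 0.025, 0.011]
ft_force: [0.5, 0.5, -0.8]
gripper_width: 0.366
```

```bash
python3 go.py 464 255.5 8 0.055
```

```text
t 12.8 tcp [463.4 255.2   8.6] yaw 0.049 F [ 0.5  0.5 -0.8] w 31.9 j6 1.88 tilt 1.27
tool shift mm [ 0.6 -0.2  0.6] turn deg -0.32
```

Call:
{"fn": "step_arm", "kwargs": {
  "increments": [
    [[0,0,-0.01],0],
    [[0,0,-0.03],0],
    [[0,0,-0.03],0],
    [[0,0,-0.02],0],
    [[0,0,0],0]
  ]
}}

```text
clock: 13.3
tcp_pos: [460.6, 254.2, 103.0]
eef_rot: [-0.003, 1.0, 0.025, 0.01]
ft_force: [0.1, 1.6, -0.7]
gripper_width: 0.362
```

```bash
python3 go.py 464 255.5 8 0.055;  python3 - <<'E'
from h import *
d=load("i");T=d["top"]
t=cv2.cvtColor(T["pixels"],cv2.COLOR_RGB2BGR);s=cv2.cvtColor(d["scene"]["pixels"],cv2.COLOR_RGB2BGR)
cv2.imwrite("pics/i_z2.png",cv2.resize(t[130:230,355:515],(800,500),interpolation=cv2.INTER_CUBIC))
cv2.imwrite("pics/i_z3.png",cv2.resize(s[160:230,235:365],(780,420),interpolation=cv2.INTER_CUBIC))
E
```

```text
t 13.3 tcp [460.6 254.2 103. ] yaw 0.049 F [ 0.1  1.6 -0.7] w 31.5 j6 1.88 tilt 1.14
tool shift mm [ 1.6 -0.6 95. ] turn deg -0.32
```

View pics/i_z2.png

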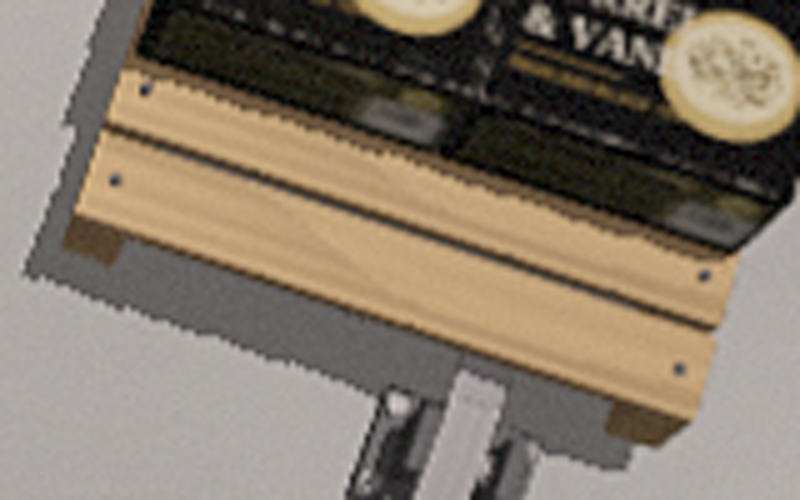

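View pics/i_z3.png

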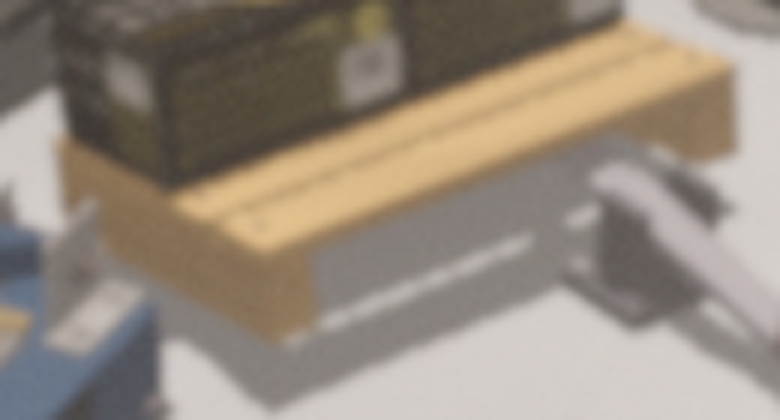

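Run:
```python
from h import *
d=load("i");T=d["top"];S=d["scene"]
l=(355+76/5,130+212/5);r=(355+690/5,130+418/5)
print("tri L",tri(T,l,S,(235+262/6,160+250/6)),"R",tri(T,r,S,(235+737/6,160+68/6)))
d0=load("a")
print("start tri",tri(d0["top"],(350+44/2.4,90+212/2.4),d0["scene"],(235+115/2.5,130+203/2.5)),tri(d0["top"],(350+338/2.4,90+302/2.4),d0["scene"],(235+303/2.5,130+120/2.5)))
L=plane(T,*l,60);R=plane(T,*r,60)
print(L,R,np.linalg.norm(L-R))
e=(L-R)/np.linalg.norm(L-R);x=np.array([e[1],-e[0],0]);m=(L+R)/2
print("yaw",np.arctan2(x[1],x[0]),"mid",m)
for ins in (-40,0,37):
  c=m+45*e+(ins-55)*x; g=c-25*x
  print(ins,"block c",c.round(1),"grasp",g.round(1))
```

```text
tri L (array([735.32225142, -59.86583637,  58.89232507]), np.float64(2.06425154097651)) R (array([ 652.48677886, -283.96073796,   56.51746332]), np.float64(1.243479963790691))
start tri (array([728.70124086, -58.18574416,  36.49692284]), np.float64(1.4108784938811203)) (array([ 653.33705257, -284.87525134,   36.86385302]), np.float64(3.842416604247279))
[734.14742728 -60.24603745  60.        ] [ 652.56013427 -282.55515338   60.        ] 236.8075788535633
yaw -0.3517379872147358 mid [ 693.35378077 -171.40059542   60.        ]
-40 block c [619.7 -96.4  60. ] grasp [596.2 -87.8  60. ]
0 block c [ 657.2 -110.2   60. ] grasp [ 633.8 -101.6   60. ]
37 block c [ 692. -123.   60.] grasp [ 668.5 -114.3   60. ]
```

Call:
{"fn": "step_arm", "kwargs": {
  "increments": [
    [[0.014,0.03,0],0],
    [[0.014,0.042,0],0],
    [[0.014,0.042,0],0],
    [[0.014,0.042,0],0],
    [[0.014,0.042,0],0],
    [[0.014,0.042,0],0],
    [[0.014,0.042,0],0],
    [[0.012,0.03,0],0]
  ]
}}

```text
clock: 14.1
tcp_pos: [587.2, -58.1, 98.7]
eef_rot: [-0.004, 1.0, 0.029, 0.009]
ft_force: [0.5, 0.5, -1.2]
gripper_width: 0.365
```

Call:
{"fn": "step_arm", "kwargs": {
  "increments": [
    [[0,0,0],8],
    [[0,0,0],8],
    [[0,0,0],7],
    [[0,0,0],0]
  ]
}}

```text
clock: 14.5
tcp_pos: [586.6, -64.7, 94.1]
eef_rot: [-0.006, 0.983, -0.181, 0.005]
ft_force: [0.1, 0.2, -1.4]
gripper_width: 0.362
```

```bash
python3 go.py 596 -88 60 -0.352
```

```text
t 14.5 tcp [586.6 -64.7  94.1] yaw -0.365 F [ 0.1  0.2 -1.4] w 31.5 j6 1.68 tilt 0.89
tool shift mm [16.8 18.8 34. ] turn deg -0.75
```

Call:
{"fn": "step_arm", "kwargs": {
  "increments": [
    [[0.008,0.009,0.015],-0.7],
    [[0.005,0.008,0.015],0],
    [[0,0,0.015],0],
    [[0,0,0.01],0],
    [[0,0,0.005],0],
    [[0,0,0],0],
    [[0,0,0],0]
  ]
}}

```text
clock: 15.2
tcp_pos: [591.3, -83.3, 27.2]
eef_rot: [-0.006, 0.985, -0.17, 0.003]
ft_force: [-0.2, -0.8, -0.6]
gripper_width: 0.366
```

```bash
python3 go.py 596 -88 9 -0.352
```

```text
t 15.2 tcp [591.3 -83.3  27.2] yaw -0.341 F [-0.2 -0.8 -0.6] w 31.8 j6 1.62 tilt 0.78
tool shift mm [ 5.9  3.1 18.2] turn deg 0.64
```

Call:
{"fn": "step_arm", "kwargs": {
  "increments": [
    [[0.001,0.003,0.006],0.6],
    [[0,0,0.006],0],
    [[0,0,0.004],0],
    [[0,0,0],0],
    [[0,0,0],0]
  ]
}}

```text
clock: 15.7
tcp_pos: [592.9, -86.5, 11.7]
eef_rot: [-0.006, 0.985, -0.175, 0.005]
ft_force: [-0.6, 0.8, -0.4]
gripper_width: 0.364
```

```bash
python3 go.py 596 -88 9 -0.352;python3 - <<'E'
from h import *
d=snap("k")
t=cv2.cvtColor(d["top"]["pixels"],cv2.COLOR_RGB2BGR);s=cv2.cvtColor(d["scene"]["pixels"],cv2.COLOR_RGB2BGR)
cv2.imwrite("pics/k_z.png",np.hstack([cv2.resize(t[120:280,350:510],(400,400),interpolation=cv2.INTER_CUBIC),cv2.resize(s[150:290,240:380],(400,400),interpolation=cv2.INTER_CUBIC)]))
E
```

```text
t 15.7 tcp [592.9 -86.5  11.7] yaw -0.352 F [-0.6  0.8 -0.4] w 31.7 j6 1.63 tilt 0.87
tool shift mm [3.4 0.3 2.7] turn deg 0.03
```

View pics/k_z.png

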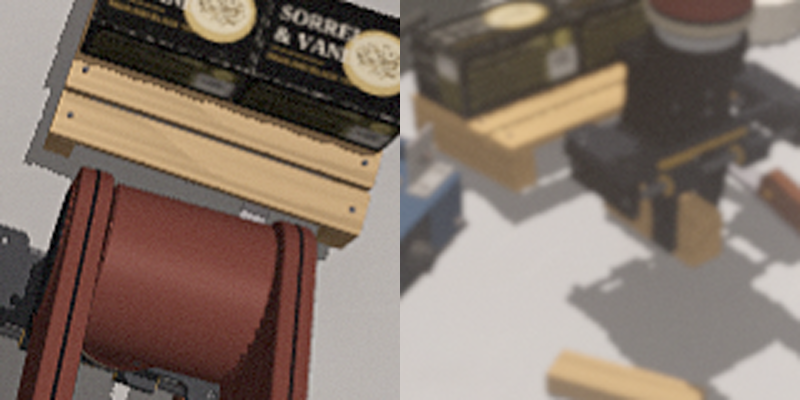

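Call:
{"fn": "step_arm", "kwargs": {
  "increments": [
    [[0.006,0,0.001],0],
    [[0.008,0,0],0],
    [[0.008,0,0],0],
    [[0.008,0,0],0],
    [[0.006,0,0],0],
    [[0,0,0],0]
  ]
}}

```text
clock: 16.4
tcp_pos: [631.3, -100.6, 12.0]
eef_rot: [-0.006, 0.985, -0.175, 0.006]
ft_force: [0.3, -0.2, -1.4]
gripper_width: 0.364
```

```bash
python3 go.py 668.5 -114.3 9 -0.352;python3 - <<'E'
from h import *
d=snap("l")
t=cv2.cvtColor(d["top"]["pixels"],cv2.COLOR_RGB2BGR);s=cv2.cvtColor(d["scene"]["pixels"],cv2.COLOR_RGB2BGR)
cv2.imwrite("pics/l_z.png",np.hstack([cv2.resize(t[120:280,350:510],(400,400),interpolation=cv2.INTER_CUBIC),cv2.resize(s[150:290,240:380],(400,400),interpolation=cv2.INTER_CUBIC)]))
E
```

```text
t 16.4 tcp [ 631.3 -100.6   12. ] yaw -0.352 F [ 0.3 -0.2 -1.4] w 31.7 j6 1.63 tilt 0.96
tool shift mm [39.6  0.1  3.4] turn deg 0.02
```

View pics/l_z.png

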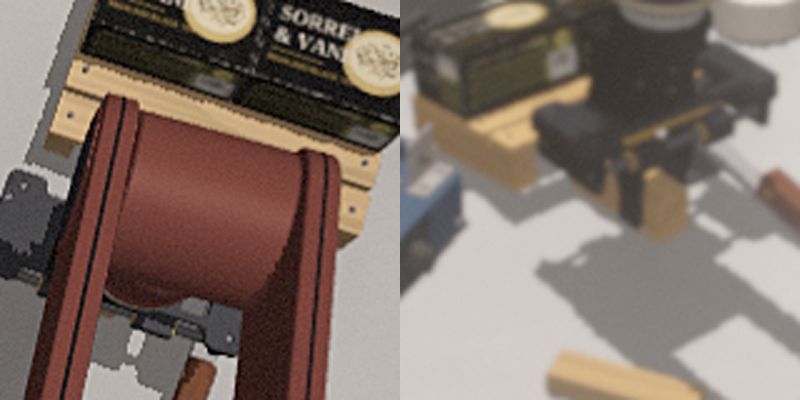

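Call:
{"fn": "step_arm", "kwargs": {
  "increments": [
    [[0.002,0,0.002],0],
    [[0.003,0,0.001],0],
    [[0.004,0,0],0],
    [[0.005,0,0],0],
    [[0,0,0],0]
  ]
}}

```text
clock: 17.0
tcp_pos: [643.9, -104.9, 9.0]
eef_rot: [-0.006, 0.985, -0.175, 0.005]
ft_force: [0.0, -0.8, -1.1]
gripper_width: 0.367
```

```bash
python3 go.py 668.5 -114.3 9 -0.352
```

```text
t 17.0 tcp [ 643.9 -104.9    9. ] yaw -0.351 F [ 0.  -0.8 -1.1] w 31.9 j6 1.63 tilt 0.91
tool shift mm [26.3  0.4  0.2] turn deg 0.05
```

Call:
{"fn": "step_arm", "kwargs": {
  "increments": [
    [[0.004,0,0],0],
    [[0.005,0,0],0],
    [[0.005,0,0],0],
    [[0.003,0,0],0],
    [[0,0,0],0]
  ]
}}

```text
clock: 17.5
tcp_pos: [661.5, -111.4, 8.8]
eef_rot: [-0.006, 0.985, -0.175, 0.005]
ft_force: [-0.3, 0.3, -0.4]
gripper_width: 0.366
```

```bash
python3 go.py 668.5 -114.3 9 -0.352
```

```text
t 17.5 tcp [ 661.5 -111.4    8.8] yaw -0.351 F [-0.3  0.3 -0.4] w 31.9 j6 1.62 tilt 0.91
tool shift mm [ 7.6  0.3 -0.1] turn deg 0.04
```

Call:
{"fn": "step_arm", "kwargs": {
  "increments": [
    [[0.004,0,0],0],
    [[0.003,0,0],0],
    [[0,0,0],0]
  ]
}}

```text
clock: 17.8
tcp_pos: [668.5, -113.9, 8.8]
eef_rot: [-0.006, 0.985, -0.175, 0.005]
ft_force: [0.3, -1.0, 0.0]
gripper_width: 0.367
```

Call:
{"fn": "step_arm", "kwargs": {
  "increments": [
    [[0,0,0.0005],0],
    [[0,0,0.0005],0],
    [[0,0,0],0]
  ]
}}

```text
clock: 18.1
tcp_pos: [668.6, -114.0, 8.7]
eef_rot: [-0.006, 0.985, -0.175, 0.005]
ft_force: [-0.1, 0.4, 0.7]
gripper_width: 0.365
```

```bash
python3 go.py 668.5 -114.3 9 -0.352;python3 - <<'E'
from h import *
d=snap("m")
t=cv2.cvtColor(d["top"]["pixels"],cv2.COLOR_RGB2BGR);s=cv2.cvtColor(d["scene"]["pixels"],cv2.COLOR_RGB2BGR)
cv2.imwrite("pics/m_z.png",cv2.resize(s[150:250,240:370],(780,600),interpolation=cv2.INTER_CUBIC))
E
```

```text
t 18.1 tcp [ 668.6 -114.     8.7] yaw -0.351 F [-0.1  0.4  0.7] w 31.7 j6 1.62 tilt 0.89
tool shift mm [-0.   0.3 -0.3] turn deg 0.05
```

View pics/m_z.png

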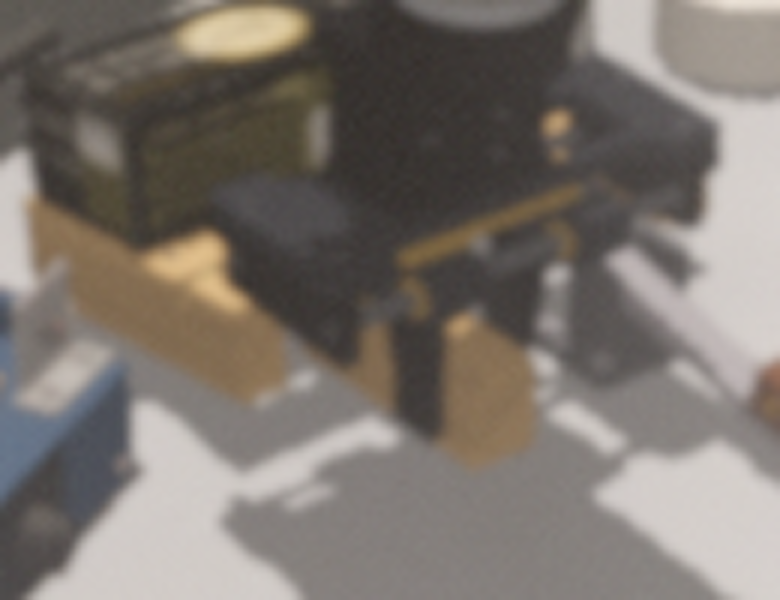

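Call:
{"fn": "step_arm", "kwargs": {
  "increments": [
    [[0,0,0],0],
    [[0,0,0],0],
    [[0,0,0],0],
    [[0,0,0],0],
    [[0,0,0],0]
  ],
  "grip": 0.6
}}

```text
clock: 18.7
tcp_pos: [668.4, -113.9, 7.8]
eef_rot: [-0.006, 0.985, -0.175, 0.005]
ft_force: [0.1, 0.4, -0.9]
gripper_width: 0.733
```

Call:
{"fn": "step_arm", "kwargs": {
  "increments": [
    [[-0.005,0,0],0],
    [[-0.01,0,-0.01],0],
    [[0,0,-0.03],0],
    [[0,0,-0.04],0],
    [[0,0,-0.04],0],
    [[0,0,-0.02],0]
  ]
}}

```text
clock: 19.3
tcp_pos: [646.3, -108.1, 145.2]
eef_rot: [-0.007, 0.985, -0.175, -0.002]
ft_force: [0.0, -0.4, 1.1]
gripper_width: 0.799
```

```bash
python3 go.py 514 -152 150 -0.356
```

```text
t 19.3 tcp [ 646.3 -108.1  145.2] yaw -0.351 F [ 0.  -0.4  1.1] w 69.6 j6 1.63 tilt 0.8
tool shift mm [-109.1   86.7   -5.3] turn deg 0.28
```

Call:
{"fn": "step_arm", "kwargs": {
  "increments": [
    [[-0.036,0.029,0],0],
    [[-0.036,0.029,0],0],
    [[-0.035,0.027,0],0],
    [[0,0,0],0]
  ]
}}

```text
clock: 19.7
tcp_pos: [514.6, -151.7, 148.2]
eef_rot: [-0.006, 0.985, -0.173, 0.002]
ft_force: [-0.1, 0.9, 0.1]
gripper_width: 0.796
```

```bash
python3 go.py 514 -152 60 -0.356;python3 - <<'E'
from h import *
d=snap("n")
t=cv2.cvtColor(d["top"]["pixels"],cv2.COLOR_RGB2BGR);s=cv2.cvtColor(d["scene"]["pixels"],cv2.COLOR_RGB2BGR)
cv2.imwrite("pics/n_z.png",np.hstack([cv2.resize(t[110:290,340:520],(400,400),interpolation=cv2.INTER_CUBIC),cv2.resize(s[140:300,240:400],(400,400),interpolation=cv2.INTER_CUBIC)]))
E
```

```text
t 19.7 tcp [ 514.6 -151.7  148.2] yaw -0.348 F [-0.1  0.9  0.1] w 69.3 j6 1.47 tilt 0.75
tool shift mm [-0.7  1.6 88.1] turn deg 0.45
```

View pics/n_z.png

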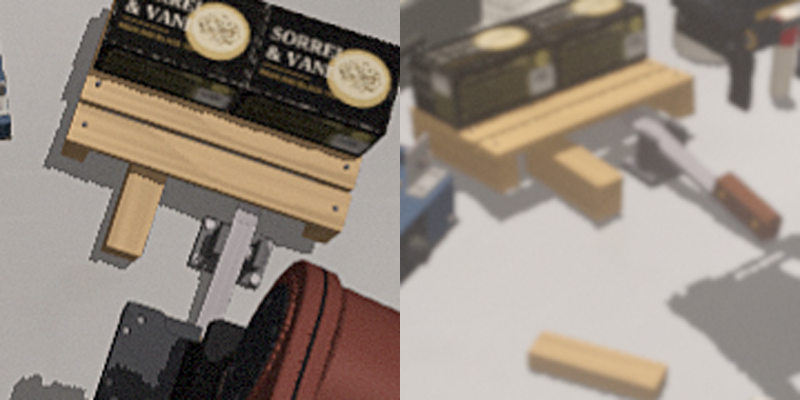

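Call:
{"fn": "step_arm", "kwargs": {
  "increments": [
    [[0,0.0015,0.03],0.4],
    [[0,0,0.03],0],
    [[0,0,0.02],0],
    [[0,0,0.012],0],
    [[0,0,0.012],0],
    [[0,0,0.01],0],
    [[0,0,0.006],0],
    [[0,0,0],0]
  ]
}}

```text
clock: 20.6
tcp_pos: [531.7, -152.7, 30.4]
eef_rot: [-0.005, 0.985, -0.175, 0.013]
ft_force: [-0.4, -0.1, 0.5]
gripper_width: 0.8
```

```bash
python3 go.py 513 -151.5 7 -0.356
```

```text
t 20.6 tcp [ 531.7 -152.7   30.4] yaw -0.352 F [-0.4 -0.1  0.5] w 69.6 j6 1.48 tilt 1.55
tool shift mm [-18.5   5.6  22.9] turn deg 0.25
```

Call:
{"fn": "step_arm", "kwargs": {
  "increments": [
    [[-0.008,0.003,0.004],0.2],
    [[-0.008,0.002,0.006],0],
    [[-0.003,0,0.006],0],
    [[0,0,0.004],0],
    [[0,0,0],0],
    [[0,0,0],0]
  ]
}}

```text
clock: 21.2
tcp_pos: [511.9, -151.3, 10.1]
eef_rot: [-0.004, 0.984, -0.177, 0.014]
ft_force: [0.6, 0.8, -0.1]
gripper_width: 0.804
```

```bash
python3 go.py 513 -151.5 7 -0.356
```

```text
t 21.2 tcp [ 511.9 -151.3   10.1] yaw -0.356 F [ 0.6  0.8 -0.1] w 70.0 j6 1.47 tilt 1.7
tool shift mm [ 1.  -0.1  3.1] turn deg 0.01
```

Call:
{"fn": "step_arm", "kwargs": {
  "increments": [
    [[0.001,0,0.003],0],
    [[0,0,0],0],
    [[0,0,0],0],
    [[0,0,0],0],
    [[0,0,0],0],
    [[0,0,0],0],
    [[0,0,0],0],
    [[0,0,0],0]
  ],
  "grip": -1,
  "newtons": 10
}}

```text
clock: 22.0
tcp_pos: [514.3, -152.0, 7.7]
eef_rot: [-0.004, 0.984, -0.177, 0.015]
ft_force: [0.3, 0.5, -0.1]
gripper_width: 0.253
```

```bash
python3 go.py 513 -151.5 7 -0.356
```

```text
t 22.0 tcp [ 514.3 -152.     7.7] yaw -0.355 F [ 0.3  0.5 -0.1] w 22.0 j6 1.47 tilt 1.8
tool shift mm [-1.4  0.   0.7] turn deg 0.03
```

Call:
{"fn": "step_arm", "kwargs": {
  "increments": [
    [[0,0,-0.007],0],
    [[0,0,-0.009],0],
    [[0,0,-0.009],0],
    [[0.001,0,-0.009],0],
    [[0.001,0,-0.009],0],
    [[0.001,0,-0.006],0],
    [[0,0,0],0]
  ]
}}

```text
clock: 22.7
tcp_pos: [513.5, -152.3, 59.4]
eef_rot: [-0.005, 0.984, -0.177, 0.013]
ft_force: [0.5, -0.1, -5.7]
gripper_width: 0.251
```

```bash
python3 go.py 520 -153.5 70 -0.356;python3 - <<'E'
from h import *
d=snap("o")
t=cv2.cvtColor(d["top"]["pixels"],cv2.COLOR_RGB2BGR);s=cv2.cvtColor(d["scene"]["pixels"],cv2.COLOR_RGB2BGR)
cv2.imwrite("pics/o_z.png",np.hstack([cv2.resize(t[110:290,340:520],(400,400),interpolation=cv2.INTER_CUBIC),cv2.resize(s[140:300,240:400],(400,400),interpolation=cv2.INTER_CUBIC)]))
E
```

```text
t 22.7 tcp [ 513.5 -152.3   59.4] yaw -0.356 F [ 0.5 -0.1 -5.7] w 21.8 j6 1.47 tilt 1.57
tool shift mm [  6.7  -1.3 -10.4] turn deg 0.03
```

View pics/o_z.png

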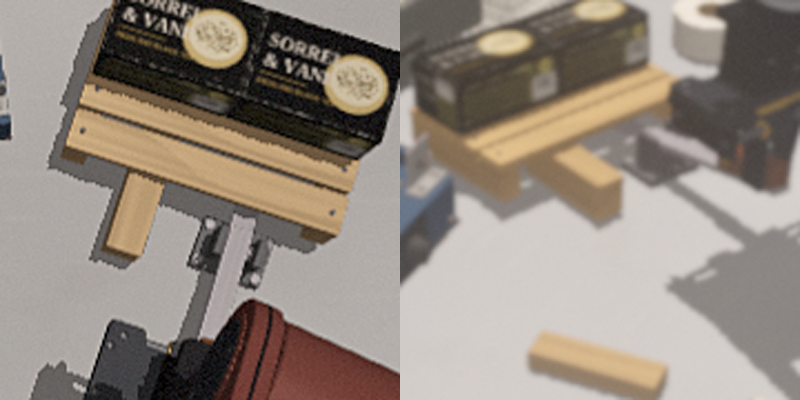

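Call:
{"fn": "step_arm", "kwargs": {
  "increments": [
    [[-0.006,0,-0.005],0],
    [[-0.009,0,-0.002],0],
    [[-0.009,0,-0.002],0],
    [[-0.009,0,-0.002],0],
    [[-0.009,0,-0.002],0],
    [[-0.009,0,-0.002],0],
    [[0,0,0],0]
  ]
}}

```text
clock: 23.5
tcp_pos: [459.1, -132.1, 72.2]
eef_rot: [-0.005, 0.984, -0.177, 0.011]
ft_force: [0.3, -0.6, -4.2]
gripper_width: 0.253
```

```bash
python3 go.py 457 -130 10 -0.356;python3 - <<'E'
from h import *
d=snap("p")
t=cv2.cvtColor(d["top"]["pixels"],cv2.COLOR_RGB2BGR);s=cv2.cvtColor(d["scene"]["pixels"],cv2.COLOR_RGB2BGR)
cv2.imwrite("pics/p_z.png",np.hstack([cv2.resize(t[110:290,340:520],(400,400),interpolation=cv2.INTER_CUBIC),cv2.resize(s[140:300,240:400],(400,400),interpolation=cv2.INTER_CUBIC)]))
E
```

```text
t 23.5 tcp [ 459.1 -132.1   72.2] yaw -0.355 F [ 0.3 -0.6 -4.2] w 22.0 j6 1.46 tilt 1.42
tool shift mm [-3.9 -0.4 62.1] turn deg 0.04
```

View pics/p_z.png

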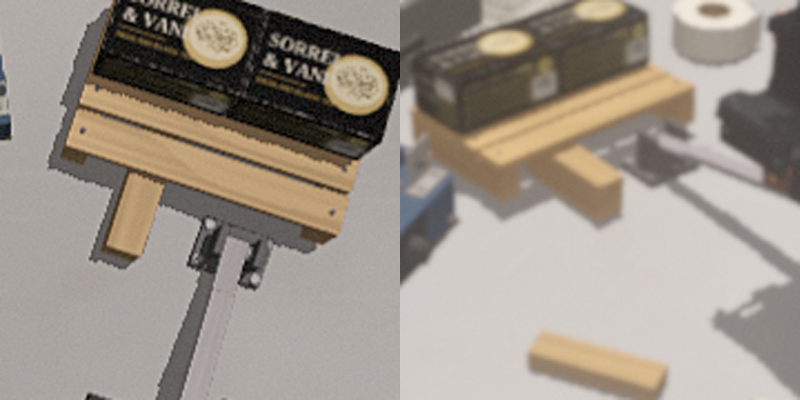

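Call:
{"fn": "step_arm", "kwargs": {
  "increments": [
    [[0.005,0,0],0],
    [[0.004,0,0.004],0],
    [[-0.001,0,0.01],0],
    [[-0.003,0,0.011],0],
    [[-0.003,0,0.011],0],
    [[-0.002,0,0.009],0],
    [[-0.001,0,0.004],0],
    [[0,0,0],0]
  ]
}}

```text
clock: 24.4
tcp_pos: [461.0, -132.2, 17.5]
eef_rot: [-0.005, 0.984, -0.177, 0.011]
ft_force: [0.0, 0.1, -3.2]
gripper_width: 0.252
```

```bash
python3 go.py 459 -131.5 6 -0.356
```

```text
t 24.4 tcp [ 461.  -132.2   17.5] yaw -0.356 F [ 0.   0.1 -3.2] w 21.9 j6 1.46 tilt 1.44
tool shift mm [-2.3  0.2 11.5] turn deg 0.01
```

Call:
{"fn": "step_arm", "kwargs": {
  "increments": [
    [[-0.001,0,0.005],0],
    [[-0.001,0,0.004],0],
    [[0,0,0.002],0],
    [[0,0,0],0]
  ]
}}

```text
clock: 24.8
tcp_pos: [460.9, -132.0, 8.6]
eef_rot: [-0.005, 0.984, -0.177, 0.013]
ft_force: [-1.0, -0.3, -5.5]
gripper_width: 0.251
```

```bash
python3 go.py 459 -131.5 6 -0.356
python3 - <<'E'
from h import *
d=snap("q")
s=cv2.cvtColor(d["scene"]["pixels"],cv2.COLOR_RGB2BGR)
cv2.imwrite("pics/q_z.png",cv2.resize(s[140:260,300:460],(800,600),interpolation=cv2.INTER_CUBIC))
E
```

```text
t 24.8 tcp [ 460.9 -132.     8.6] yaw -0.355 F [-1.  -0.3 -5.5] w 21.9 j6 1.46 tilt 1.55
tool shift mm [-2.1  0.2  2.5] turn deg 0.04
```

View pics/q_z.png

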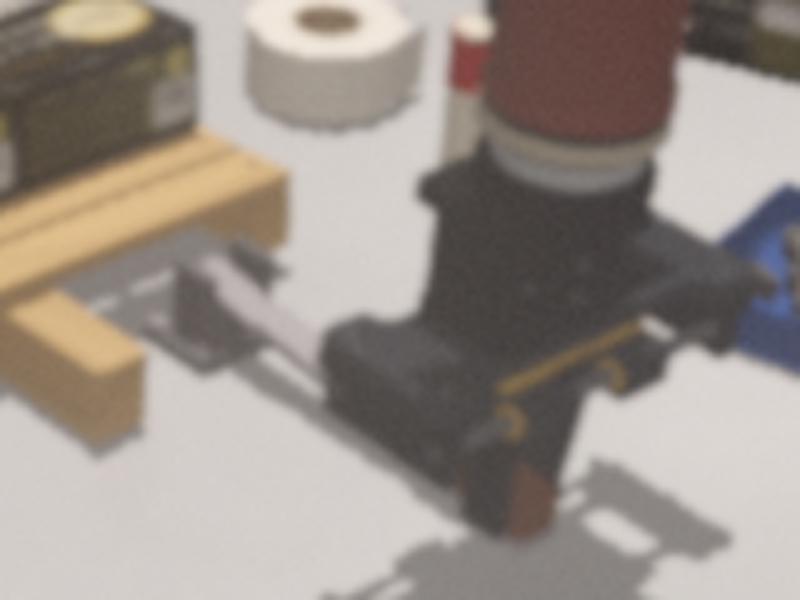

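Bar is nearly down, with its nose between the cheeks and clear of the skid. Next I lower the last bit, release and back off.

Call:
{"fn": "step_arm", "kwargs": {
  "increments": [
    [[0,0,0.002],0],
    [[0,0,0.002],0],
    [[0,0,0.001],0],
    [[0,0,0],0]
  ]
}}

```text
clock: 25.3
tcp_pos: [462.1, -132.5, 7.0]
eef_rot: [-0.005, 0.984, -0.176, 0.013]
ft_force: [-1.2, 0.5, -4.3]
gripper_width: 0.253
```

Call:
{"fn": "step_arm", "kwargs": {
  "increments": [
    [[0,0,0],0],
    [[0,0,0],0],
    [[0,0,0],0],
    [[0,0,0],0],
    [[0,0,0],0],
    [[0,0,0],0]
  ],
  "grip": 1
}}

```text
clock: 25.9
tcp_pos: [464.6, -133.7, 8.3]
eef_rot: [-0.004, 0.984, -0.177, 0.016]
ft_force: [-0.1, -0.9, -0.4]
gripper_width: 0.712
```

Call:
{"fn": "step_arm", "kwargs": {
  "increments": [
    [[0,0,-0.01],0],
    [[0,0,-0.03],0],
    [[0,0,-0.04],0],
    [[-0.02,0,-0.04],0],
    [[-0.03,0,-0.03],0],
    [[-0.02,0,0],0],
    [[0,0,0],0],
    [[0,0,0],0]
  ]
}}

```text
clock: 26.7
tcp_pos: [392.9, -109.6, 167.3]
eef_rot: [-0.003, 0.984, -0.177, 0.018]
ft_force: [-0.4, 0.8, -0.7]
gripper_width: 1.001
```

```bash
python3 go.py
python3 - <<'E'
from h import *
d=snap("r")
t=cv2.cvtColor(d["top"]["pixels"],cv2.COLOR_RGB2BGR);s=cv2.cvtColor(d["scene"]["pixels"],cv2.COLOR_RGB2BGR)
cv2.imwrite("pics/r_z.png",np.hstack([cv2.resize(t[90:350,350:530],(400,578),interpolation=cv2.INTER_CUBIC),cv2.resize(s[130:270,240:340],(400,578),interpolation=cv2.INTER_CUBIC)]))
cv2.imwrite("pics/r_z2.png",cv2.resize(t[130:230,355:515],(800,500),interpolation=cv2.INTER_CUBIC))
E
```

```text
t 26.7 tcp [ 392.9 -109.6  167.3] yaw -0.355 F [-0.4  0.8 -0.7] w 87.0 j6 1.44 tilt 2.09
```

View pics/r_z.png

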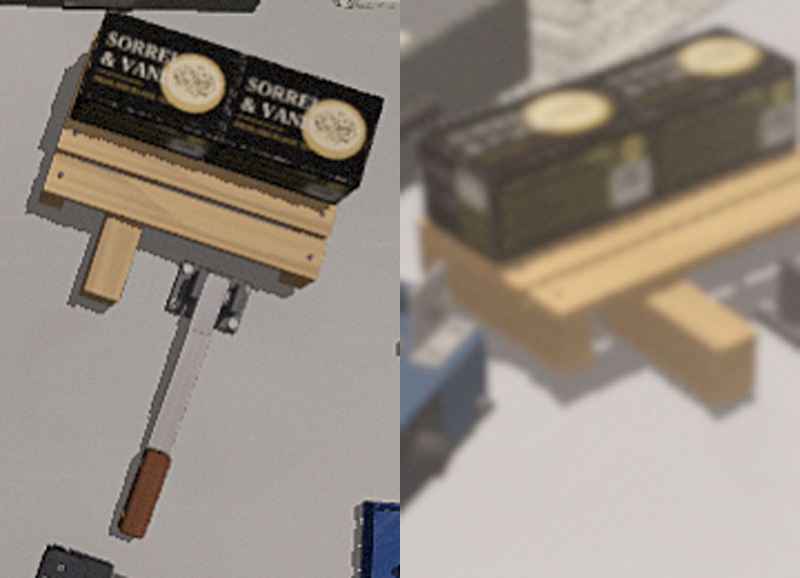

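View pics/r_z2.png

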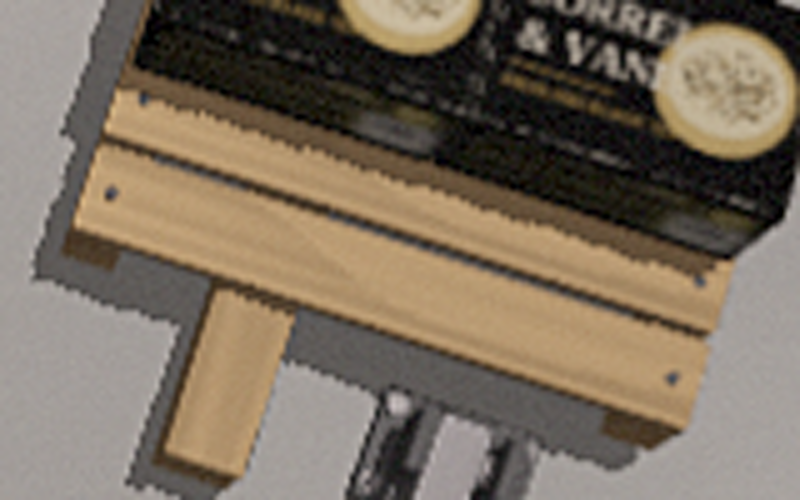

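Run:
```python
from h import *
d=load("r");T=d["top"];S=d["scene"]
g=lambda p:(355+p[0]/5,130+p[1]/5)
L=plane(T,*g((75,230)),52);R=plane(T,*g((682,432)),52)
e=(L-R)/np.linalg.norm(L-R);x=np.array([e[1],-e[0],0]);m=(L+R)/2
print("edge L/R",L,R,np.linalg.norm(L-R),"yaw",np.arctan2(x[1],x[0]),"mid",m,"origin",(m+75*x)[:2])
print("tri L",tri(T,g((75,230)),S,(240+562/4,130+312/4.13)))
n=plane(T,*g((460,418)),42); print("nose ahead of edge mm",(n-m)@x,"y",(n-m)@e)
b=[plane(T,*g(p),40) for p in((165,458),(243,478))];c=np.mean(b,0);print("block rear rel edge",(c-m)@x,(c-m)@e,np.linalg.norm(b[0]-b[1]))
print(read_state()["clock"])
```

```text
edge L/R [729.12586081 -60.39681077  52.        ] [ 648.52013887 -281.9150384    52.        ] 235.72782521700512 yaw -0.3489848507877684 mid [ 688.82299984 -171.15592459   52.        ] origin [ 759.30202393 -196.80172665]
tri L (array([610.4095467 , -82.30856448, 117.10467771]), np.float64(212.8967378390946))
nose ahead of edge mm -19.264204648947246 y -40.53315285317433
block rear rel edge -67.52525339779345 43.807236145385815 29.94385555697746
26.8
```

Run:
```python
from h import *
d=load("r")
print("tri L",tri(d["top"],(370,176),d["scene"],(280.5,205.5)))
finish_job()
```

```text
tri L (array([730.53009679, -60.03938655,  50.16665373]), np.float64(2.2448952813437337))
the job is handed in; nothing more can be done
```

I pried up the skid's front edge with the bar and slid the taller (40 mm) block lengthwise under it, standing as it lay. I then tipped the bar nose down, drew it back and laid its tail on the table. The job was handed in at about 27 s of the 72 s allowed. `finish_job()` gives no verdict, so what follows is my own measurement.

| Check before hand-in | Measured | Required or expected |
|---|---|---|
| Top of the deck's front edge | about 50 mm | about 52 mm when resting on the block |
| Block under the deck | about 42 mm, at about y = +44 mm of the skid | 35 to 40 mm, near y = +45 mm |
| Skid origin compared with the start | within about 2 mm, turned by about 0.025 rad | within 40 mm |
| Bar nose in front of the edge | about 19 mm (x about -94 mm in the skid frame) | x below -70 mm |

- **Forces:** the wrist force readings stayed at about 6 N or less. In the pictures the gripper never reached the skid.
- **Block insertion:** the measured depth is slightly over the suggested range. It still puts the block centre about 13 mm in front of the edge, inside the judged limits.
- **Camera disagreement:** the scene camera read about 4 to 9 mm larger in y than the top camera. The height by two views was also about 5 mm low at the start (about 37 mm against 42 mm) and about 2 mm low at the end.
- **Not measured:** the contact forces (bar on skid, skid on block) could not be read. I judged them from the pictures and from the edge height.

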